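Bed a round seal stone in the carving cradle

ROBOT

A 6-joint arm with a two-finger parallel gripper is mounted at the origin on the work surface. World frame = base frame: x ahead of the robot, y to its left, z up, the work surface at z = 0. Lengths are in m, angles in rad, forces in N, time in s.
With the tool pointing down it reaches from about 0.425 to 0.95 m from the base axis. Payload 3.5 kg.
Tool frame: the origin (TCP) lies between the finger pads; the fingertips stand 22 mm ahead of it and the grasp point (between the pads) lies 3 mm ahead of it (ctrl.nose_length is the z of the fingertips in the tool frame, in m); z points along the fingers, y is the line along which they close (so a half turn about z gives the same grasp; the last joint's range is limited). The gripper opens to 85 mm and grips with 20 to 120 N. Pads are 22 mm wide; open, the fingers measure 114 mm over their backs; the gripper's body (76 mm by 85 mm) begins 54 mm behind the grasp point. The pads swing forward as they close: fully open they stand 13 mm farther back than shut.
Start: joints at [1.003, 0.286, 1.577, -0, 1.279, -0.15], TCP at [0.274, 0.617, 0.253] pointing down, gripper open.
Joint ranges: [-2.77, 2.77], [-0.9, 2.22], [0.21, 2.48], [-1.53, 4.67], [0.24, 2.81], [-2.84, 2.84]. Speed limits (rad/s): [2.79, 2.79, 3.14, 3.14, 3.14, 3.14].

INTERFACE

Orientations are given as a unit quaternion [x, y, z, w].
In Python, from plant import ctrl gives the robot as it stands. The module is installed in compiled form; this text tells all that it offers.
- The arm moves only by the tool send_rows, never from a script. Its argument "rows" is text: rows parted by semicolons, each of 7 numbers parted by spaces: the turn, a rotation vector about the tool's x, y, z in fractions of the full range, 1 being 180 degrees, then the shift along the tool's x, y, z in a scale on which 1.0 is 600 mm, then the opening, from -1 (shut) to 1 (fully open). A call has 1 to 8 rows; each row is the pose to reach, as a shift and turn from the pose commanded when the call began, along the tool's axes at that moment; what a row does not reach only later rows make up. A row lasts 1/8 s, in which the tool goes at most 62.5 mm and 10.7 degrees, less where a joint would pass 70% of its speed; a pose out of reach is approached as far as the arm can. No shift or turn number may pass 1 either way. A call with a gripper value outside its range is refused whole. The fingers move at their own pace and stop on an object; "grip_force" is the grip in N (left out, the last holds). Time passes only in rows, so rows that repeat a pose let the fingers close. It gives the time, the measured TCP pose, the force, the opening and the grip force at its end, in the units of the state.
- ctrl.get_state(): the state, without advancing time (a new reading comes with each control period).
- ctrl.read_camera(name): name is "scene" or "side" or "wrist"; returns a dict with "color" (384x512x3 uint8, red, green, blue), "fx", "fy", "cx", "cy" (pixels), "extrinsics" (4x4, takes a point from world to camera coordinates). Camera axes: x right, y down, z forward; pixel columns grow to the right and rows downward; lengths in m; the calibration is good to about 2 mm. A picture is of the moment at which its call begins. There is no depth.
- ctrl.sign_off(): hands the job in; it is judged then, once.
Trained networks look in a picture, given as the dict that the camera call returned (one of the last four; its "shot" number tells which), for a name from the list of things; names that differ only in an ending like _2 or _b are one class to them, and where a whole thing is asked for, a point or a joint stands for the part that bears it (a point fixed in the world has none). Each returns a list of dicts, best first, with "p" (0 to 1); they miss things now and then, are a little off and sometimes report something else, mostly with a low value. They report only what shows in the picture. A call takes as long as a camera call. They do not tell look-alikes from the thing itself.
- ctrl.look_for(picture, target): "position" ([x, y, z] in m, in the coordinates of the camera as it stood for that picture, good to about 4 mm: the middle of the surface that is visible of it).
The state is a dict: "time": time; "qpos": joint angles; "dq": joint speeds; "joint_efforts": joint torques, N m; "eef_pos": TCP position; "tcp_rot": TCP orientation; "contact_force": force on the tool from outside, world axes, zero at the start; "wrist_torque": the same for the moment, N m; "opening": opening from 0.0 (shut) to 1.0 (fully open); "finger_force": force on a finger pad.
Only numpy, scipy, OpenCV 4.12 (cv2) and the standard library are available. Lean on these libraries where they do the work, as an engineer would, in place of code of your own. Each camera call takes 0.05 s, during which the arm holds its last target. There are 200 camera calls.

TASK

A round seal stone lies on the small wooden rest, ready for the carver to cut its side. Lay it in the V of the steel carving cradle with its flat face towards the back stop and its knob sticking out of the open end, slide it in under the sprung shoe, and press it gently but firmly home against the back stop while it beds on both flanks of the V; then let go, so that it stays there under the shoe. The stone chips easily, so never knock it or force it hard against the stop or the flanks, and leave the other things on the desk where they are.

Things in the scene. Friction and masses are not known exactly. Their poses are not given: they have to be found in the camera images.
- seal: the round seal stone: a pale stone column 28 mm across, 84 mm long, lying, with a turned knob 17 mm across, 12 mm long on one end; about 0.15 kg. Origin on the axis at mid-column; +x along the axis to the flat face (x = 42 mm); knob's end at x = -54 mm. Starts on the rest, axis 24 mm above the desk. Grip across the column at x = -42 to -15 mm, the part that overhangs the rest
- seal_face (a point): the centre of the seal's flat face (seal frame x = +42 mm), on the axis; axes as the seal
- rest: the wooden rest: a low dark slab 52 x 42 x 6 mm with two 8 mm dowels along its x, 22 mm apart, between which the stone lies. Fixed to the desk. Origin on the desk beneath mid-column of the stone as it lies at the start (same yaw)
- cradle: the carving cradle, fixed to the desk: a light wooden board 190 x 110 x 18 mm (x = -83 to 107 mm) carrying a dark steel V-block, 52 mm wide, whose V runs along x from its open front end at x = 0 to x = 44 mm. The stone goes in along +x. Ahead of x = 0 there is only the board, so the hand has room. Origin on the desk under the middle of the V's front edge
- v_mouth (a point): the point where a seated stone's axis passes the V's open front end: cradle x = 0, y = 0, 52 mm above the desk; axes as the cradle's. The flanks slope 45 degrees; their top edges are 4 mm lower than this point, 16 mm to either side
- bridge_top (a point): middle of the top of the steel bridge that stands over the V and carries the sprung shoe: cradle x = 33 mm, 95 mm above the desk. The bridge is 16 mm thick along x and 76 mm wide; two brass pins on its top reach 96 to 100 mm above the desk
- shoe (a joint): lift of the sprung steel shoe that bears down on the stone, in m: 0 empty, 0.004 with a seated stone under it, at most 0.010. Its flat underside spans cradle x = 22 to 44 mm, at 0 it is 4 mm below the top of a seated stone. It presses with 2 N at 0, 3 N at 0.004, so pushing the stone along takes about 4 to 11 N before the stop is felt
- shoe_lip (a point): front tip of the shoe's turned-up lip, at cradle x = 6 mm, 71 mm above the desk when empty. The lip rises forwards at 30 degrees from x = 22 mm, so a stone slid in at seated height meets it with its face at about x = 15 mm and lifts it. With its face at x = 30 mm or more the stone stays put by itself; with less it must be held
- stop: the back stop: a rigid upright steel plate 34 mm wide, 50 mm high on the cradle's board, with a brass thumbscrew behind. Clamped at a different place each time, its front face 46 to 54 mm behind the V's front edge (a seated column sticks out 30 to 38 mm). Origin at the foot of its front face, 18 mm above the desk; axes as the cradle's. 5 to 10 N against it seats the stone; 15 N chips it
- flank_left: the bright steel plate that is the V's flank on the +y side of the cradle, 44 x 21 x 6 mm, sloping 45 degrees; origin at the plate's middle; axes as the cradle's. The stone chips if forced against a flank with 15 N
- flank_right: the same on the -y side of the V
- paste_jar: a white lidded seal-paste jar, 64 mm across, 45 mm high, a bystander; origin under its middle
- paperweight: a brass bar paperweight, 150 x 26 x 14 mm with a small knob, a bystander; origin under its middle
- square_seal: an upright square seal stone, 25 x 25 x 60 mm, a bystander; origin under its middle
- ruler_square: a flat dark wooden L-shaped seal square, legs 110 and 92 mm, 8 mm thick, a bystander; origin under the long leg's middle
Not all that is in view belongs to the job. Leave any green look-alike of the seal alone. Several things have the shape of the cradle; the one meant has the colours described above.

How it is judged:
On the way:
1. the stone is pressed against the back stop with more than 3 N while it bears on both flanks of the V (contact force between seal and stop above 3 N and contact force between seal and flank_left above 0.5 N and contact force between seal and flank_right above 0.5 N and angle between the x axis of seal and the x axis of cradle, either way round below 0.05 rad), for 0.2 s.
At the end, for the whole second after the job is handed in: The stone lies still in the V, flat face within 1.5 mm of the back stop, axis within 2 degrees of the V's, bearing on both flanks (over 0.5 N each) and held down by the shoe (lifted over 2 mm) (x of seal_face in the frame of stop above -0.0015 m and contact force between seal and flank_left above 0.5 N and contact force between seal and flank_right above 0.5 N and angle between the x axis of seal and the x axis of cradle, either way round below 0.035 rad and value of joint shoe above 0.002 m and linear speed of seal below 0.01 m/s); the robot touches nothing.
It fails at once if the stone is forced against the back stop with more than 15 N (contact force between seal and stop above 15 N).
It fails at once if the stone is forced against a flank of the V with more than 15 N (contact force between seal and flank_left above 15 N or contact force between seal and flank_right above 15 N).
It fails at once if the paste jar, paperweight, square seal or seal square is moved more than 20 mm (distance of any of paste_jar, paperweight, square_seal, ruler_square from where it was at the start of the episode above 0.02 m).
It also fails if it takes over 67 s, if anything falls off the work surface, if the arm or the gripper's body presses on something with over 40 N, if the wrist force passes 120 N, or if a joint passes its speed limit or range.

## Working session

There is one attempt and no reset: what is moved stays moved. The work goes in short steps, Python scripts to look and compute and a tool call to move; the robot and the scene stay as the last step left them, time stands still between calls to the robot, and variables do not carry over. Pictures are saved under pics/ and viewed, at most 10 in all, crops included, and the job is handed in when it is done.

Besides the shell and the picture viewer there is one more tool, called after "Request:" by a JSON object that holds its "api" and its "payload", one argument or row to a line. send_rows: Moves the arm, as the interface text tells. Its arguments: {"type":"object","properties":{"rows":{"type":"string"},"grip_force":{"type":"number"}},"required":["rows"]}

```bash
mkdir -p pics
cat > h.py <<'E'
import numpy as np, cv2
from plant import ctrl
from scipy.spatial.transform import Rotation as R
def shot(cam,fn=None):
    p=ctrl.read_camera(cam)
    if fn: cv2.imwrite('pics/'+fn,p['color'][:,:,::-1])
    return p
def w(p,c):
    E=np.array(p['extrinsics']); return E[:3,:3].T@(np.array(c)-E[:3,3])
def px(p,X):
    E=np.array(p['extrinsics']); c=E[:3,:3]@np.array(X)+E[:3,3]
    return np.array([p['fx']*c[0]/c[2]+p['cx'],p['fy']*c[1]/c[2]+p['cy']])
def ray(p,u,v,z):
    E=np.array(p['extrinsics']); o=-E[:3,:3].T@E[:3,3]
    d=E[:3,:3].T@np.array([(u-p['cx'])/p['fx'],(v-p['cy'])/p['fy'],1]); return o+d*(z-o[2])/d[2]
def find(p,names,n=3):
    for t in names:
        for r in ctrl.look_for(p,t)[:n]:
            X=w(p,r['position']); print(t,round(r['p'],2),X.round(3),px(p,X).round())
E
python3 - <<'E'
from h import *
a=shot('scene','scene.png');b=shot('side','side.png')
cv2.imwrite('pics/both.png',cv2.resize(np.hstack([a['color'],b['color']])[:,:,::-1],(800,300)))
N=['seal','rest','cradle','stop','bridge_top','flank_left','flank_right','paste_jar','paperweight','square_seal','ruler_square']
for p in(a,b):
    find(p,N); print()
    E=np.array(p['extrinsics']);print('cam',(-E[:3,:3].T@E[:3,3]).round(2),p['fx'])
print(ctrl.get_state())
E
```

```text
seal 0.74 [ 0.577 -0.279  0.024] [182. 162.]
rest 0.68 [ 0.598 -0.157  0.005] [220. 182.]
rest 0.65 [ 0.824 -0.019  0.046] [239. 259.]
cradle 0.85 [0.645 0.152 0.017] [323. 223.]
cradle 0.69 [0.502 0.359 0.019] [410. 199.]
stop 0.76 [0.665 0.156 0.036] [323. 226.]
stop 0.61 [0.643 0.153 0.071] [326. 212.]
bridge_top 0.97 [0.645 0.154 0.018] [324. 223.]
bridge_top 0.89 [0.498 0.357 0.024] [410. 197.]
bridge_top 0.45 [ 0.821 -0.018  0.046] [240. 258.]
flank_left 0.42 [0.491 0.371 0.039] [417. 193.]
flank_right 0.24 [0.644 0.153 0.076] [326. 211.]
paste_jar 0.94 [ 0.822 -0.019  0.046] [239. 258.]
paperweight 0.58 [0.468 0.009 0.013] [290. 160.]
square_seal 0.69 [0.683 0.403 0.048] [420. 256.]
square_seal 0.54 [0.666 0.155 0.035] [323. 226.]
ruler_square 0.85 [ 0.694 -0.419  0.007] [121. 185.]

cam [1.3  0.21 1.13] 486.00059490295615
seal 0.91 [ 0.566 -0.301  0.024] [249. 282.]
seal 0.74 [ 0.573 -0.178  0.035] [244. 244.]
rest 0.67 [ 0.587 -0.183  0.008] [250. 254.]
cradle 0.97 [0.613 0.124 0.02 ] [242. 188.]
cradle 0.91 [0.476 0.334 0.02 ] [195. 162.]
stop 0.54 [0.667 0.148 0.026] [258.
[... 470 characters left out ...]
rray([ 1.00297437e+00,  2.86297068e-01,  1.57667784e+00,  1.04857427e-05,
        1.27861010e+00, -1.49986921e-01]), 'dq': array([ 3.32279014e-05, -1.54157210e-04,  2.55419031e-04,  5.96962226e-04,
       -2.44091920e-03, -1.81807722e-03]), 'joint_efforts': array([ 7.47946729e-05, -4.05961990e+01, -2.92939156e+01, -1.32130608e-04,
        6.94032169e-04,  1.44801152e-06]), 'eef_pos': array([0.27386241, 0.61694023, 0.25333884]), 'tcp_rot': array([ 2.07402555e-01,  9.78255682e-01,  5.34483127e-06, -3.35721486e-06]), 'contact_force': array([-0.84590154, -1.00232268, -0.53930233]), 'wrist_torque': array([-0.00669596, -0.02708594,  0.05812196]), 'finger_force': 0.0, 'opening': 0.9990903822436727}
```

View pics/scene.png

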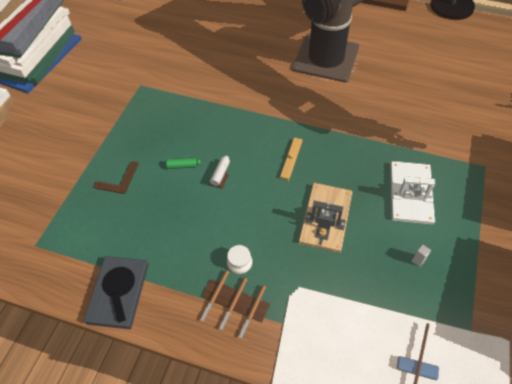

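View pics/side.png

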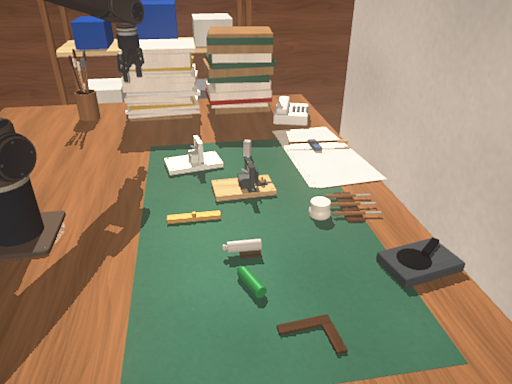

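The scene picture shows these candidates:
- **Seal:** white stone at (221,170) on the dark rest, knob end towards the robot at (226,158). The green look-alike is at (182,162), and I'll leave it alone.
- **Cradle:** wooden board with dark steel at (326,217), stop and thumbscrew at (323,237). The white-board look-alike is at (413,192).

I choose the white stone and the wooden-board cradle, and will check the cradle with the wrist camera.

```bash
cat >> h.py <<'E'
def go(pos,yaw=None,Rt=None):
    "rows numbers to bring TCP to pos, tool down with tool x at world yaw"
    s=ctrl.get_state(); R0=R.from_quat(s['tcp_rot'])
    if Rt is None:
        Rt=R0 if yaw is None else R.from_matrix(np.array([[np.cos(yaw),np.sin(yaw),0],[np.sin(yaw),-np.cos(yaw),0],[0,0,-1]]))
    print('turn',np.degrees((R0.inv()*Rt).as_rotvec()).round(2),'shift',(1000*(R0.inv().apply(np.array(pos)-s['eef_pos']))).round(1))
def st():
    s=ctrl.get_state();print(s['time'],s['eef_pos'].round(4),'Tx',R.from_quat(s['tcp_rot']).as_matrix()[:,0].round(4),'F',s['contact_force'].round(2),'op',round(s['opening'],3))
E
python3 - <<'E'
from h import *
p=shot('wrist'); s=ctrl.get_state(); T=R.from_quat(s['tcp_rot']).as_matrix()
E=np.array(p['extrinsics']);c=-E[:3,:3].T@E[:3,3]
print('cam in tool',T.T@(c-s['eef_pos']),'axes in tool',(T.T@E[:3,:3].T).round(3),p['fx'])
a=shot('scene')
q=[ray(a,u,v,0.018) for u,v in[(317,183),(352,190),(341,249),(300,243)]];print(np.round(q,3))
k=[ray(a,u,v,0.024) for u,v in[(226,158),(217,183)]];print(np.round(k,3))
go([0.60,0.13,0.33]); 
for y in (0,np.pi): go([0.60,0.13,0.33],y)
E
```

```text
cam in tool [ 0.07227622 -0.00089144 -0.12056189] axes in tool [[-0.    -0.959 -0.282]
 [ 1.    -0.    -0.   ]
 [ 0.    -0.282  0.959]] 345.4339538851757
[[0.527 0.104 0.018]
 [0.52  0.202 0.018]
 [0.706 0.214 0.018]
 [0.721 0.11  0.018]]
[[ 0.526 -0.166  0.024]
 [ 0.615 -0.159  0.024]]
turn [0. 0. 0.] shift [-495.7 -312.7  -76.7]
turn [  0.    -0.   156.06] shift [-495.7 -312.7  -76.7]
turn [  0.     0.   -23.94] shift [-495.7 -312.7  -76.7]
```

The manual's scale: shifts go in shares of 600 mm and turns go in shares of 180 degrees. Converting my numbers, -476 mm is -0.7933, -310 mm is -0.5167, -24 degrees is -0.1333.

Request:
{"api": "send_rows", "payload": {
  "rows": "0 0 -0.1333 -0.7933 -0.5167 -0.0167 1;0 0 -0.1333 -0.7933 -0.5167 -0.0167 1;0 0 -0.1333 -0.7933 -0.5167 -0.0167 1;0 0 -0.1333 -0.7933 -0.5167 -0.0167 1;0 0 -0.1333 -0.7933 -0.5167 -0.0167 1;0 0 -0.1333 -0.7933 -0.5167 -0.0167 1;0 0 -0.1333 -0.7933 -0.5167 -0.0167 1;0 0 -0.1333 -0.7933 -0.5167 -0.0167 1"
}}

```text
time: 2.3
eef_pos: [0.5457, 0.1978, 0.2625]
tcp_rot: [-0.001, 1.0, 0.0, 0.0]
contact_force: [1.5, 0.0, 0.2]
opening: 0.998
finger_force: 0.0
```

Run:
```python
from h import *
st()
go([0.58,0.14,0.25],np.pi)
```

```text
2.3 [0.5457 0.1978 0.2625] Tx [-1.     -0.0011 -0.001 ] F [1.48 0.04 0.24] op 0.998
turn [0.02 0.06 0.06] shift [-34.2 -57.8  12.5]
```

In the tool's units: -54 mm is -0.09, -34 mm is -0.0567.

Request:
{"api": "send_rows", "payload": {
  "rows": "0 0 0 -0.0567 -0.09 0.02 1;0 0 0 -0.0567 -0.09 0.02 1;0 0 0 -0.0567 -0.09 0.02 1;0 0 0 -0.0567 -0.09 0.02 1"
}}

```text
time: 2.8
eef_pos: [0.5783, 0.1469, 0.2504]
tcp_rot: [-0.001, 1.0, 0.0, 0.0]
contact_force: [-0.1, 1.0, -0.4]
opening: 0.999
finger_force: 0.0
```

Run:
```python
from h import *
st()
p=shot('wrist','w1.png')
find(p,['cradle','stop','bridge_top','flank_left','flank_right','shoe'],2)
cv2.imwrite('pics/w1b.png',cv2.resize(p['color'][:,:,::-1],(800,600),interpolation=cv2.INTER_CUBIC))
```

```text
2.8 [0.5783 0.1469 0.2504] Tx [-1.0e+00 -2.8e-03 -4.0e-04] F [-0.11  0.99 -0.36] op 0.999
cradle 0.75 [0.602 0.154 0.016] [260. 190.]
cradle 0.73 [0.682 0.156 0.036] [263. 266.]
stop 0.52 [0.682 0.158 0.037] [264. 267.]
bridge_top 0.7 [0.489 0.338 0.021] [454.  77.]
bridge_top 0.61 [0.607 0.151 0.014] [258. 194.]
flank_left 0.74 [0.623 0.16  0.041] [267. 216.]
flank_left 0.63 [0.47  0.361 0.034] [491.  56.]
flank_right 0.75 [0.622 0.141 0.045] [248. 216.]
flank_right 0.65 [0.472 0.35  0.046] [486.  55.]
shoe 0.62 [0.475 0.35  0.068] [503.  56.]
shoe 0.57 [0.623 0.154 0.073] [262. 228.]
```

View pics/w1b.png

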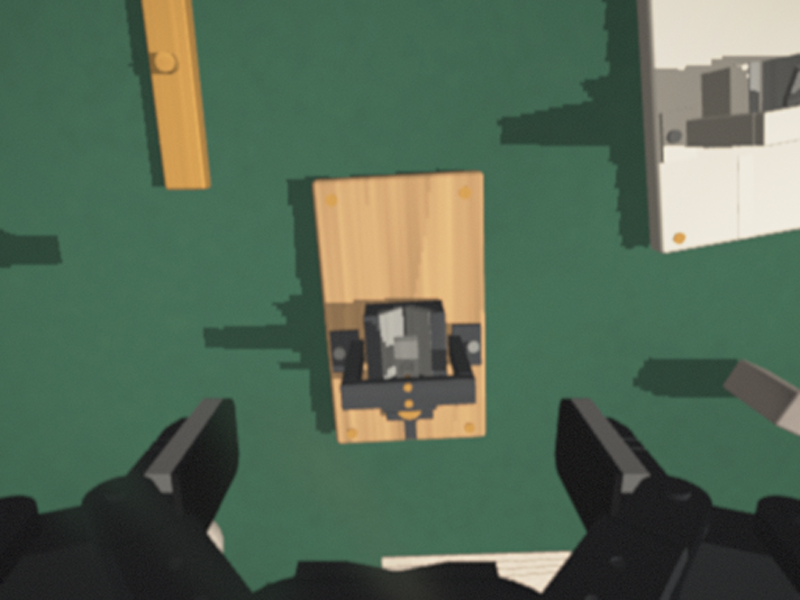

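The crop confirms the chosen cradle: a wooden board with corners at about (314,181), (483,172), (485,436) and (340,443), and a dark V-block whose open end, at about (404,303), faces the robot. The bridge is at (408,390), with the stop and thumbscrew behind it. Next I'll fit the board outline.

```bash
cat >> h.py <<'E'
def board(p,u0=(260,140)):
    hsv=cv2.cvtColor(p['color'],cv2.COLOR_RGB2HSV)
    m=cv2.inRange(hsv,(5,40,60),(28,190,255))
    n,l,s_,c=cv2.connectedComponentsWithStats(m); k=l[u0[1],u0[0]]; m=(l==k).astype(np.uint8)
    ct=max(cv2.findContours(m,0,cv2.CHAIN_APPROX_NONE)[0],key=len)[:,0]
    h=cv2.convexHull(ct)[:,0]
    X=np.array([ray(p,u,v,0.018)[:2] for u,v in h])
    r=cv2.minAreaRect((X*1000).astype(np.float32)); b=cv2.boxPoints(r)
    print('rect',np.round(r[0],1),np.round(r[1],1),round(r[2],2)); return r
E
python3 - <<'E'
from h import *
p=shot('wrist')
r=board(p)
print(p['extrinsics'].round(4))
E
```

```text
rect [615.4 151.7] [190.3 110.2] 3.31
[[-1.800e-03  1.000e+00 -1.000e-04 -1.445e-01]
 [ 9.594e-01  1.800e-03  2.821e-01 -5.904e-01]
 [ 2.821e-01  4.000e-04 -9.594e-01  2.129e-01]
 [ 0.000e+00  0.000e+00  0.000e+00  1.000e+00]]
```

In the tool's units: -312 mm is -0.52, 70 mm is 0.1167.

Request:
{"api": "send_rows", "payload": {
  "rows": "0 0 0 0.0633 -0.52 0 1;0 0 0 0.0633 -0.52 0.1167 1;0 0 0 0.0633 -0.52 0.1167 1;0 0 0 0.0633 -0.52 0.1167 1;0 0 0 0.0633 -0.52 0.1167 1;0 0 0 0.0633 -0.52 0.1167 1;0 0 0 0.0633 -0.52 0.1167 1;0 0 0 0.0633 -0.52 0.1167 1"
}}

```text
time: 4.2
eef_pos: [0.5417, -0.1652, 0.1807]
tcp_rot: [-0.001, 1.0, 0.0, 0.0]
contact_force: [-0.3, -0.7, 0.3]
opening: 1.003
finger_force: 0.0
```

Run:
```python
from h import *
st()
p=shot('wrist')
find(p,['seal','rest','seal_face'],2)
cv2.imwrite('pics/w2b.png',cv2.resize(p['color'][:,:,::-1],(800,600),interpolation=cv2.INTER_CUBIC))
```

```text
4.2 [ 0.5417 -0.1652  0.1807] Tx [-1.0e+00 -2.6e-03 -9.0e-04] F [-0.33 -0.74  0.25] op 1.003
seal 0.78 [ 0.565 -0.168  0.035] [251. 218.]
seal 0.67 [ 0.569 -0.282  0.022] [118. 217.]
rest 0.68 [ 0.585 -0.185  0.01 ] [232. 229.]
seal_face 0.93 [ 0.57  -0.167  0.039] [252. 225.]
seal_face 0.83 [ 0.568 -0.284  0.026] [114. 217.]
```

View pics/w2b.png

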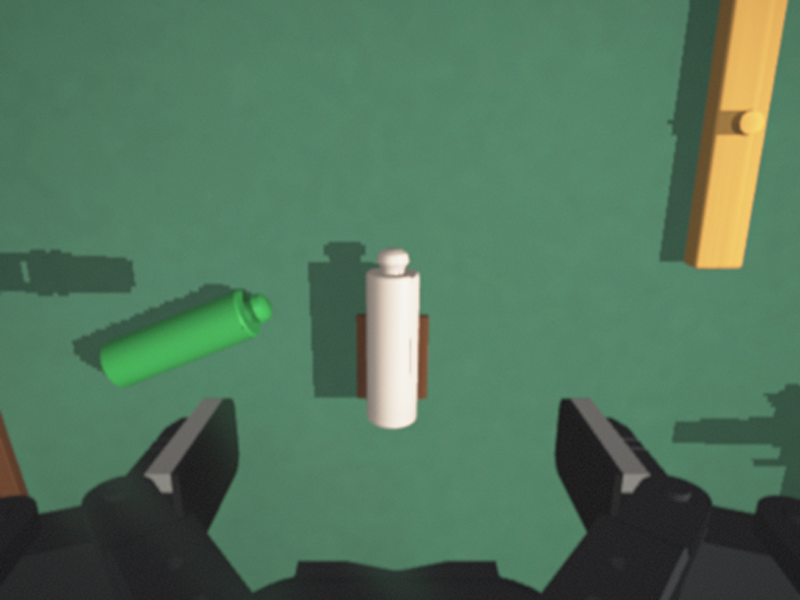

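The crop shows the white seal at (392,345), knob at (393,260) towards the robot, face at (392,427). The green look-alike is at (185,340). Now I'll measure the axis.

```bash
cat >> h.py <<'E'
def seal(p,u0,z):
    "centroid/axis/extent of pale blob, unprojected at z"
    hsv=cv2.cvtColor(p['color'],cv2.COLOR_RGB2HSV)
    m=cv2.inRange(hsv,(0,0,120),(180,60,255))
    n,l,_,_=cv2.connectedComponentsWithStats(m); v,u=np.where(l==l[u0[1],u0[0]])
    X=np.array([ray(p,a,b,z)[:2] for a,b in zip(u,v)])
    # width per image row -> centre line over column rows
    rows=[r for r in np.unique(v)]; C=[];W=[]
    for r in rows:
        q=X[v==r]; C.append((q[0]+q[-1])/2); W.append(np.linalg.norm(q[-1]-q[0]))
    C=np.array(C);W=np.array(W); k=W>0.022
    C0=C[k].mean(0); d=np.linalg.svd(C[k]-C0)[2][0]; d*=np.sign(d[0])
    t=(X-C0)@d; print('centre',C0.round(4),'yaw',np.degrees(np.arctan2(d[1],d[0])).round(2),'tips',(C0+d*t.min()).round(4),(C0+d*t.max()).round(4),'len',np.ptp(t).round(4),'w',np.median(W[k]).round(4),'shoulder',C[k][0].round(4), 'resid',np.abs((C[k]-C0)@[-d[1],d[0]]).max().round(4))
    return C0,d
E
python3 - <<'E'
from h import *
p=shot('wrist')
print(px(p,[.56,-.168,.024]))
seal(p,(250,220),0.024); seal(p,(250,220),0.03)
E
```

```text
[251.0568517  207.74212486]
centre [ 0.5735 -0.1679] yaw -0.46 tips [ 0.5176 -0.1675] [ 0.6225 -0.1683] len 0.1048 w 0.0275 shoulder [ 0.53   -0.1668] resid 0.0007
centre [ 0.5716 -0.1679] yaw -0.44 tips [ 0.5166 -0.1675] [ 0.6191 -0.1682] len 0.1026 w 0.0269 shoulder [ 0.5295 -0.1672] resid 0.0006
```

In the tool's units: 152 mm is 0.2533, 140 mm is 0.2333, 0.6 degrees is 0.0033.

Request:
{"api": "send_rows", "payload": {
  "rows": "0 0 0.0033 0 -0.005 0.1 1;0 0 0.0033 0 -0.005 0.1833 1;0 0 0.0033 0 -0.005 0.2333 1;0 0 0.0033 0 -0.005 0.2533 1;0 0 0.0033 0 -0.005 0.2533 1;0 0 0.0033 0 -0.005 0.2533 1"
}}

```text
time: 5.2
eef_pos: [0.5426, -0.17, 0.0299]
tcp_rot: [0.005, 1.0, -0.001, 0.002]
contact_force: [-0.1, -0.8, 0.6]
opening: 1.001
finger_force: 0.0
```

Run:
```python
from h import *
st()
p=shot('wrist'); cv2.imwrite('pics/w3b.png',cv2.resize(p['color'][:,:,::-1],(800,600),interpolation=cv2.INTER_CUBIC))
go([.542,-.168,.028],np.radians(179.55))
```

```text
5.2 [ 0.5426 -0.17    0.0299] Tx [-1.      0.0092 -0.003 ] F [-0.1  -0.83  0.6 ] op 1.001
turn [-0.1   0.19 -0.08] shift [0.6 2.  2. ]
```

View pics/w3b.png

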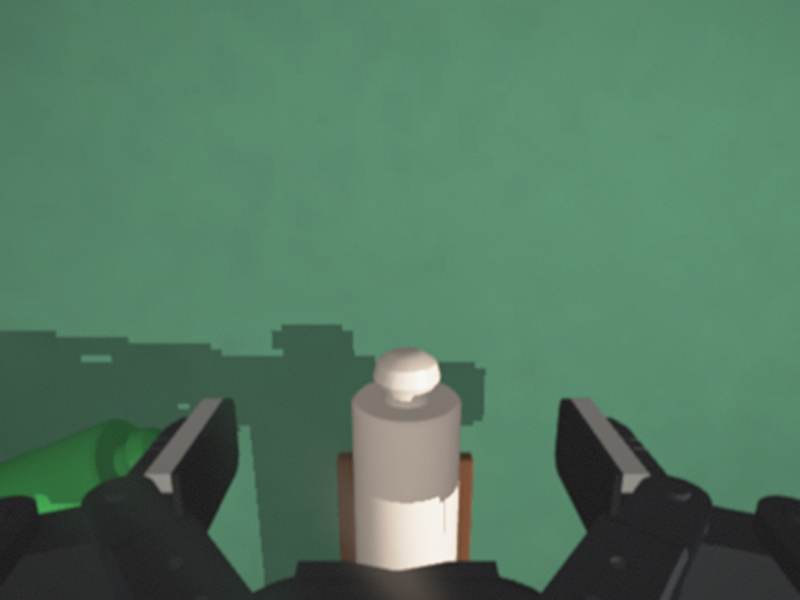

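The knob and column are centred at pixel x=407, the fingers at 397, so I'll shift 2 mm in y. The pads have clear room on both sides. Then close.

In the tool's units: 2 mm is 0.0033, 1.5 mm is 0.0025.

Request:
{"api": "send_rows", "payload": {
  "rows": "0 0 0 0 0.0033 0.0025 1;0 0 0 0 0.0033 0.0025 0;0 0 0 0 0.0033 0.0025 -0.4;0 0 0 0 0.0033 0.0025 -1;0 0 0 0 0.0033 0.0025 -1;0 0 0 0 0.0033 0.0025 -1;0 0 0 0 0.0033 0.0025 -1;0 0 0 0 0.0033 0.0025 -1",
  "grip_force": 50
}}

```text
time: 6.25
eef_pos: [0.5412, -0.1675, 0.0267]
tcp_rot: [0.005, 1.0, -0.0, -0.0]
contact_force: [-1.2, -0.1, 2.3]
opening: 0.314
finger_force: 49.0
```

In the tool's units: -90 mm is -0.15, -60 mm is -0.1.

Request:
{"api": "send_rows", "payload": {
  "rows": "0 0 0 0 0 0 -1;0 0 0 0 0 -0.0167 -1;0 0 0 0 0 -0.05 -1;0 0 0 0 0 -0.1 -1;0 0 0 0 0 -0.15 -1;0 0 0 0 0 -0.15 -1"
}}

```text
time: 7.0
eef_pos: [0.5435, -0.1685, 0.1208]
tcp_rot: [0.005, 1.0, -0.002, 0.004]
contact_force: [0.4, 0.5, -1.2]
opening: 0.31
finger_force: 49.2
```

Run:
```python
from h import *
st(); print(ctrl.get_state()['finger_force'])
p=shot('wrist'); s=ctrl.get_state()
cv2.imwrite('pics/w4b.png',cv2.resize(p['color'][:,:,::-1],(800,600),interpolation=cv2.INTER_CUBIC))
for c in('side','scene'):
    q=shot(c); find(q,['seal','seal_face'],2)
```

```text
7.0 [ 0.5435 -0.1685  0.1208] Tx [-0.9999  0.0093 -0.0074] F [ 0.4   0.54 -1.21] op 0.31
49.24560606479645
seal 0.74 [ 0.585 -0.183  0.123] [249. 214.]
seal 0.6 [ 0.566 -0.3    0.024] [249. 282.]
seal_face 0.84 [ 0.585 -0.179  0.124] [248. 213.]
seal_face 0.68 [ 0.571 -0.297  0.023] [251. 281.]
seal 0.87 [ 0.584 -0.166  0.125] [215. 151.]
seal 0.74 [ 0.579 -0.279  0.026] [182. 162.]
seal_face 0.56 [ 0.579 -0.161  0.122] [218. 151.]
```

View pics/w4b.png

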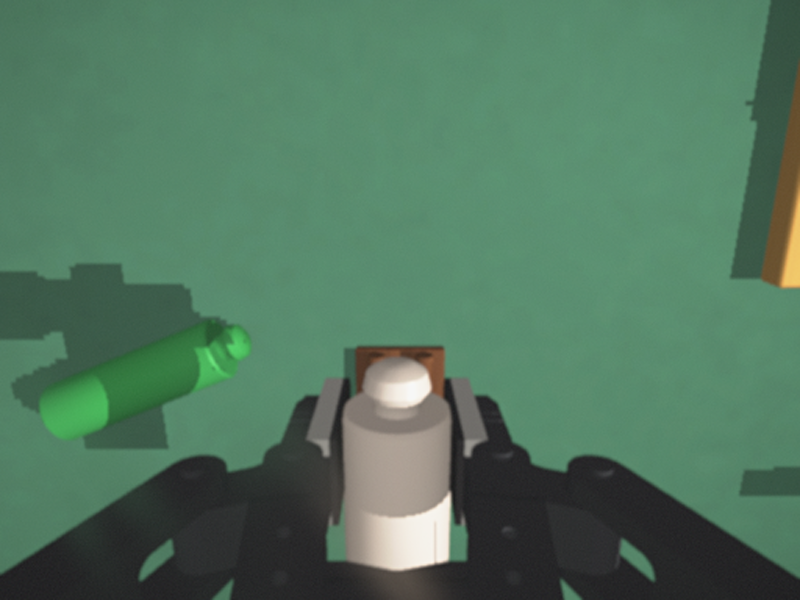

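Grasp is good: the stone is centred between the pads, knob at (397,378), and the rest is left behind. Next, check the stone's pitch in the side view and work out the carry.

```bash
cat >> h.py <<'E'
CO=np.array([.6034,.1510]); CY=np.radians(3.31); CD=np.array([np.cos(CY),np.sin(CY)]); CN=np.array([-CD[1],CD[0]])
def tgt(face,z,lat=0):
    "TCP pose for seal face at cradle x=face (m), axis height z"
    p=CO+CD*(face-.042-.0308)+CN*lat; go([p[0],p[1],z+.0027],np.pi+CY)
def pitch(p,yp,u0):
    hsv=cv2.cvtColor(p['color'],cv2.COLOR_RGB2HSV); m=cv2.inRange(hsv,(0,0,120),(180,60,255))
    n,l,s,c=cv2.connectedComponentsWithStats(m); k=l[u0[1],u0[0]]; print('area',s[k],c[k])
    E=np.array(p['extrinsics']);o=-E[:3,:3].T@E[:3,3]; v,u=np.where(l==k); P=[]
    for a in np.unique(u):
        for b in (v[u==a].min(),v[u==a].max()):
            d=E[:3,:3].T@np.array([(a-p['cx'])/p['fx'],(b-p['cy'])/p['fy'],1]); X=o+d*(yp-o[1])/d[1]; P.append((X[0],X[2]))
    P=np.array(P).reshape(-1,2,2)*1000; print(np.round(P[::3],1).reshape(-1,4))
E
python3 - <<'E'
from h import *
p=shot('side'); st()
pitch(p,-.168,tuple(px(p,[.59,-.168,.12]).astype(int)))
tgt(-.010,.097)
E
```

```text
7.4 [ 0.5406 -0.1671  0.1153] Tx [-1.      0.0095  0.002 ] F [ 0.22  0.47 -1.1 ] op 0.307
area [221 208  42  21 425] [244.24941176 216.17882353]
[[521.7 123.2 521.  103.7]
 [528.5 116.9 528.1 103. ]
 [535.3 107.8 534.5  79.4]
 [541.7  81.5 541.6  78.6]
 [548.9  80.7 548.9  80.7]
 [556.7 111.2 556.3  94.3]
 [564.  127.1 563.5  96.3]
 [571.1 129.1 570.7  95.6]
 [578.2 128.4 577.9  94.8]
 [585.3 127.7 585.1  94. ]
 [592.4 127.  592.4  93.2]
 [599.5 129.  599.6  95.3]
 [606.6 128.3 606.9  94.5]
 [613.8 127.6 614.2  93.7]]
turn [ 0.06 -0.12 -3.85] shift [ 22.8 313.1  16. ]
```

In the tool's units: 313 mm is 0.5217, 300 mm is 0.5, -3.8 degrees is -0.0211.

Request:
{"api": "send_rows", "payload": {
  "rows": "0 0 -0.0211 0.0383 0.0667 0.0267 -1;0 0 -0.0211 0.0383 0.1583 0.0267 -1;0 0 -0.0211 0.0383 0.25 0.0267 -1;0 0 -0.0211 0.0383 0.3417 0.0267 -1;0 0 -0.0211 0.0383 0.4333 0.0267 -1;0 0 -0.0211 0.0383 0.5 0.0267 -1;0 0 -0.0211 0.0383 0.5217 0.0267 -1;0 0 -0.0211 0.0383 0.5217 0.0267 -1"
}}

```text
time: 8.4
eef_pos: [0.521, 0.146, 0.1002]
tcp_rot: [-0.029, 1.0, -0.0, -0.0]
contact_force: [0.3, 0.1, -2.2]
opening: 0.307
finger_force: 49.5
```

Run:
```python
from h import *
p=shot('wrist','w5.png'); q=shot('side','s5.png'); st(); tgt(-.010,.060); tgt(-.010,.0545)
c=q['color'][140:230,190:310,::-1]
cv2.imwrite('pics/s5c.png',np.vstack([cv2.resize(c,(400,300),interpolation=2),cv2.resize(p['color'][:,:,::-1],(400,300))]))
```

```text
8.5 [0.5212 0.1448 0.1003] Tx [-9.984e-01 -5.620e-02  6.000e-04] F [-0.28 -0.8  -0.63] op 0.314
turn [-0.03 -0.03 -0.09] shift [ 0.3  1.5 37.6]
turn [-0.03 -0.03 -0.09] shift [ 0.3  1.5 43.1]
```

View pics/s5c.png

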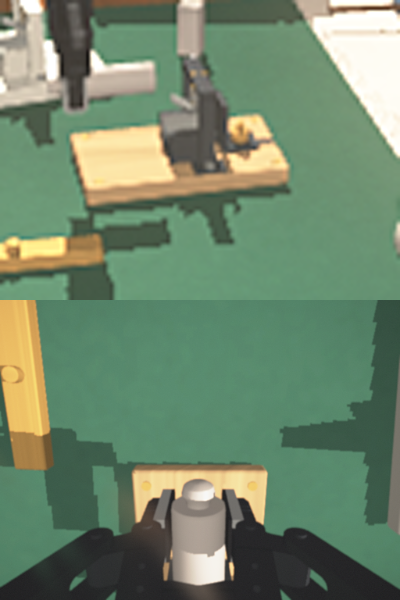

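Lower pane: the stone is over the board's front end, with board corners at (133,467) and (267,467) and the knob centred at (199,490). Upper pane: the hand is ahead of the V-block. Descending to just above seated height, still outside the V.

In the tool's units: 41 mm is 0.0683, 37 mm is 0.0617.

Request:
{"api": "send_rows", "payload": {
  "rows": "0 0 0 0 0.0017 0.0167 -1;0 0 0 0 0.0017 0.0417 -1;0 0 0 0 0.0017 0.0617 -1;0 0 0 0 0.0017 0.0683 -1;0 0 0 0 0.0017 0.0683 -1;0 0 0 0 0.0017 0.0683 -1"
}}

```text
time: 9.25
eef_pos: [0.5215, 0.1468, 0.0601]
tcp_rot: [-0.028, 1.0, 0.0, 0.001]
contact_force: [0.6, -0.3, -2.4]
opening: 0.314
finger_force: 49.5
```

```bash
cat >> h.py <<'E'
def avg(n=6,cam='wrist'):
    P=[];F=[];X=[];M=[]
    for i in range(n):
        p=shot(cam); s=ctrl.get_state(); P.append(s['eef_pos']);F.append(s['contact_force']);X.append(R.from_quat(s['tcp_rot']).as_matrix()[:,0]);M.append(s['wrist_torque'])
    P=np.array(P);m=P.mean(0);F=np.array(F);x=np.mean(X,0)
    d=m[:2]-CO
    Fm=F.mean(0)
    print('t',s['time'],'cradle: face %.1f lat %.1f axis z %.1f'%(1000*(d@CD)+72.8,1000*d@CN,1000*m[2]-2.7),'std',(P.std(0)*1000).round(1),'yaw',np.degrees(np.arctan2(-x[1],-x[0])).round(2),'pitch',np.degrees(x[2]).round(2),
      'F along %.1f lat %.1f z %.1f'%(Fm[:2]@CD,Fm[:2]@CN,Fm[2]),'std',F.std(0).round(1),'op',round(s['opening'],3),'M',np.mean(M,0).round(2))
    return p
E
python3 - <<'E'
from h import *
p=avg(8)
cv2.imwrite('pics/w6.png',p['color'][:,:,::-1])
hsv=cv2.cvtColor(p['color'],cv2.COLOR_RGB2HSV)
# stone axis & board front corners
m=cv2.inRange(hsv,(0,0,95),(180,50,255))
for r in range(225,375,10):
    a=np.where(m[r,200:310])[0]; print(r,(a.min()+200,a.max()+200,len(a)) if len(a) else None,end=' ')
b=cv2.inRange(hsv,(5,40,60),(28,190,255))
for r in range(180,300,8):
    a=np.where(b[r,100:400])[0]; print('\nb',r,(a.min()+100,a.max()+100) if len(a) else None,end='')
for X in ([-83,55],[-83,-55]):
    q=CO+CD*X[0]/1000+CN*X[1]/1000; print(px(p,[q[0],q[1],.018]))
for f in(-.1288,-.03-.072): 
    q=CO+CD*f;print('axis px',px(p,[q[0],q[1],.056]))
E
```

```text
t 9.65 cradle: face -9.3 lat 0.6 axis z 57.3 std [0.1 0.  0.1] yaw 3.27 pitch -0.05 F along 0.2 lat 0.1 z -1.7 std [0.2 0.6 0.3] op 0.312 M [ 0.01  0.03 -0.01]
225 None 235 (np.int64(236), np.int64(271), 36) 245 (np.int64(208), np.int64(299), 64) 255 (np.int64(204), np.int64(303), 81) 265 (np.int64(201), np.int64(306), 95) 275 (np.int64(200), np.int64(309), 96) 285 (np.int64(204), np.int64(303), 82) 295 (np.int64(220), np.int64(287), 68) 305 (np.int64(220), np.int64(287), 68) 315 (np.int64(220), np.int64(288), 69) 325 (np.int64(222), np.int64(287), 66) 335 (np.int64(222), np.int64(287), 66) 345 (np.int64(222), np.int64(286), 65) 355 (np.int64(223), np.int64(286), 64) 365 (np.int64(246), np.int64(261), 16) 
b 180 None
b 188 None
b 196 None
b 204 None
b 212 None
b 220 None
b 228 None
b 236 (np.int64(155), np.int64(352))
b 244 (np.int64(150), np.int64(358))
b 252 (np.int64(149), np.int64(359))
b 260 (np.int64(149), np.int64(358))
b 268 (np.int64(150), np.int64(357))
b 276 (np.int64(151), np.int64(356))
b 284 (np.int64(152), np.int64(356))
b 292 (np.int64(152), np.int64(355))[361.51364704 242.512665  ]
[145.7133791  242.69360899]
axis px [253.49001363 169.80116756]
axis px [253.55939315 237.48647408]
```

Request:
{"api": "send_rows", "payload": {
  "rows": "0 0 0 -0.0033 -0.0008 0.0033 -1;0 0 0 -0.0083 -0.0008 0.0047 -1;0 0 0 -0.015 -0.0008 0.0047 -1;0 0 0 -0.0217 -0.0008 0.0047 -1;0 0 0 -0.0267 -0.0008 0.0047 -1;0 0 0 -0.0283 -0.0008 0.0047 -1;0 0 0 -0.0283 -0.0008 0.0047 -1"
}}

```text
time: 10.52
eef_pos: [0.5381, 0.1472, 0.0568]
tcp_rot: [-0.028, 1.0, -0.0, -0.0]
contact_force: [-0.5, -0.2, -1.0]
opening: 0.311
finger_force: 49.5
```

Run:
```python
from h import *
p=avg(5)
```

```text
t 10.775 cradle: face 7.2 lat 0.0 axis z 54.0 std [0. 0. 0.] yaw 3.26 pitch 0.01 F along -0.0 lat 0.2 z -1.7 std [0.3 0.5 0.3] op 0.311 M [-0.01  0.09 -0.02]
```

Free so far. Now lower in 0.5 mm steps until the flanks are felt.

In the tool's units: 1.3 mm is 0.0022, 1 mm is 0.0017.

Request:
{"api": "send_rows", "payload": {
  "rows": "0 0 0 0 0 0.0008 -1;0 0 0 0 0 0.0017 -1;0 0 0 0 0 0.0022 -1;0 0 0 0 0 0.0022 -1"
}}

```text
time: 11.28
eef_pos: [0.5381, 0.1472, 0.0555]
tcp_rot: [-0.028, 1.0, 0.0, -0.0]
contact_force: [0.8, -0.1, -1.9]
opening: 0.308
finger_force: 49.5
```

Run:
```python
from h import *
p=avg(4)
```

```text
t 11.475 cradle: face 7.4 lat -0.0 axis z 52.8 std [0. 0. 0.] yaw 3.26 pitch 0.0 F along -0.4 lat 0.2 z -1.8 std [0.3 0.3 0.2] op 0.307 M [-0.02  0.04 -0.03]
```

In the tool's units: 0.6 mm is 0.001, 0.3 mm is 0.0005.

Request:
{"api": "send_rows", "payload": {
  "rows": "0 0 0 0 0 0.0005 -1;0 0 0 0 0 0.001 -1;0 0 0 0 0 0.001 -1"
}}

```text
time: 11.85
eef_pos: [0.5381, 0.1473, 0.055]
tcp_rot: [-0.029, 1.0, 0.0, 0.0]
contact_force: [-1.3, -0.0, -0.7]
opening: 0.311
finger_force: 49.5
```

Run:
```python
from h import *
p=avg(4)
```

```text
t 12.05 cradle: face 7.4 lat 0.0 axis z 52.3 std [0. 0. 0.] yaw 3.26 pitch -0.01 F along 0.1 lat 0.1 z -0.7 std [0.4 0.7 0.2] op 0.307 M [ 0.03  0.03 -0.  ]
```

In the tool's units: 0.3 mm is 0.0005, 0.2 mm is 0.0003.

Request:
{"api": "send_rows", "payload": {
  "rows": "0 0 0 0 0 0.0003 -1;0 0 0 0 0 0.0005 -1;0 0 0 0 0 0.0005 -1"
}}

```text
time: 12.42
eef_pos: [0.5381, 0.1472, 0.0546]
tcp_rot: [-0.028, 1.0, 0.0, 0.0]
contact_force: [-1.0, 0.3, -0.6]
opening: 0.309
finger_force: 49.6
```

Run:
```python
from h import *
p=avg(4)
```

```text
t 12.625 cradle: face 7.4 lat 0.0 axis z 51.9 std [0. 0. 0.] yaw 3.26 pitch -0.0 F along -0.8 lat 0.5 z -0.2 std [0.5 0.2 0.3] op 0.309 M [0.07 0.07 0.03]
```

Both flanks are touched lightly (about 1.5 N) with no side force. Slide in.

Request:
{"api": "send_rows", "payload": {
  "rows": "0 0 0 -0.0025 0 0 -1;0 0 0 -0.005 0 0 -1;0 0 0 -0.0075 0 0 -1;0 0 0 -0.01 0 0 -1;0 0 0 -0.0125 0 0 -1;0 0 0 -0.015 0 0 -1;0 0 0 -0.0175 0 0 -1;0 0 0 -0.02 0 0 -1"
}}

```text
time: 13.62
eef_pos: [0.5477, 0.148, 0.0537]
tcp_rot: [-0.029, 1.0, -0.0, -0.003]
contact_force: [-8.3, 2.5, 2.7]
opening: 0.308
finger_force: 49.9
```

Run:
```python
from h import *
p=avg(4)
```

```text
t 13.825 cradle: face 17.0 lat 0.3 axis z 51.0 std [0. 0. 0.] yaw 3.28 pitch 0.39 F along -7.8 lat 2.3 z 2.7 std [0.5 0.3 0.6] op 0.308 M [0.31 1.02 0.14]
```

In the tool's units: -8 mm is -0.0133, -7 mm is -0.0117.

Request:
{"api": "send_rows", "payload": {
  "rows": "0 0 0 -0.0017 0.0008 -0.0008 -1;0 0 0 -0.0042 0.0008 -0.0008 -1;0 0 0 -0.0067 0.0008 -0.0008 -1;0 0 0 -0.0092 0.0008 -0.0008 -1;0 0 0 -0.0117 0.0008 -0.0008 -1;0 0 0 -0.0133 0.0008 -0.0008 -1;0 0 0 -0.0133 0.0008 -0.0008 -1"
}}

```text
time: 14.7
eef_pos: [0.5522, 0.1485, 0.0531]
tcp_rot: [-0.029, 1.0, -0.001, -0.008]
contact_force: [-16.9, -1.0, 6.8]
opening: 0.309
finger_force: 50.3
```

Run:
```python
from h import *
p=avg(4)
```

```text
t 14.9 cradle: face 21.5 lat 0.4 axis z 50.4 std [0. 0. 0.] yaw 3.28 pitch 0.94 F along -15.3 lat -0.1 z 6.4 std [0.4 0.3 0.3] op 0.308 M [-0.11  2.08  0.03]
```

The drag is higher than it should be: the hand leans 0.9° nose-down under load and presses the stone into the V. Before going on I'll relieve height and pitch.

In the tool's units: -1 mm is -0.0017, -0.7 mm is -0.0012, -1 degrees is -0.0056.

Request:
{"api": "send_rows", "payload": {
  "rows": "0 -0.0017 0 0 0 -0.0005 -1;0 -0.0039 0 0 0 -0.0012 -1;0 -0.0056 0 0 0 -0.0017 -1;0 -0.0056 0 0 0 -0.0017 -1"
}}

```text
time: 15.4
eef_pos: [0.5523, 0.1484, 0.0534]
tcp_rot: [-0.029, 1.0, -0.0, 0.001]
contact_force: [-12.6, 0.1, 2.0]
opening: 0.313
finger_force: 50.0
```

Run:
```python
from h import *
p=avg(4)
find(p,['stop','bridge_top'],2)
cv2.imwrite('pics/w7.png',cv2.resize(p['color'][:,:,::-1],(800,600)))
```

```text
t 15.6 cradle: face 21.7 lat 0.4 axis z 50.7 std [0. 0. 0.] yaw 3.28 pitch -0.11 F along -12.6 lat 0.5 z 2.5 std [0.4 0.2 0.4] op 0.312 M [-0.01  1.82  0.02]
bridge_top 0.64 [0.539 0.148 0.014] [255. 220.]
```

Run:
```python
import cv2,numpy as np
a=cv2.imread('pics/w6.png');b=cv2.resize(cv2.imread('pics/w7.png'),(512,384))
cv2.imwrite('pics/c7.png',np.hstack([cv2.resize(i[200:384,150:360],(400,350),interpolation=2) for i in(a,b)]))
from h import *
q=shot('side'); c=q['color'][150:215,205:295,::-1]
cv2.imwrite('pics/c7.png',np.vstack([cv2.imread('pics/c7.png')[:, :],cv2.resize(np.hstack([c,c]),(800,250),interpolation=2)]))
```

```text
(no output)
```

View pics/c7.png

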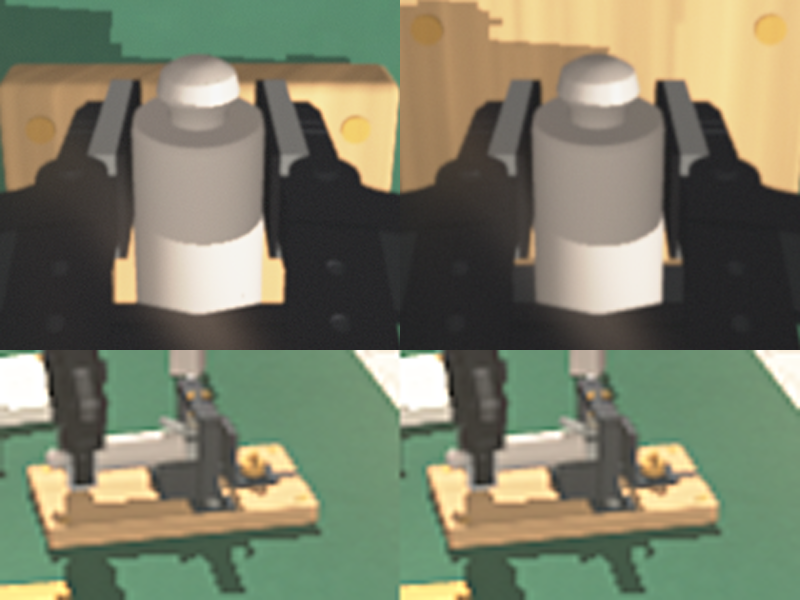

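The stone hasn't slipped in the hand: shoulder and knob sit at the same pixels before and after. It is at the lip, level with the V. Take off the rest of the down-load, then push on over the lip bend; the stop is still at least 24 mm away.

In the tool's units: -4 mm is -0.0067, -3 mm is -0.005.

Request:
{"api": "send_rows", "payload": {
  "rows": "0 0 0 -0.0008 0 -0.0008 -1;0 0 0 -0.0017 0 -0.0017 -1;0 0 0 -0.0033 0 -0.0017 -1;0 0 0 -0.005 0 -0.0017 -1;0 0 0 -0.0067 0 -0.0017 -1;0 0 0 -0.0067 0 -0.0017 -1"
}}

```text
time: 16.5
eef_pos: [0.5588, 0.1488, 0.0551]
tcp_rot: [-0.029, 1.0, -0.0, 0.005]
contact_force: [-3.4, 1.4, -2.9]
opening: 0.309
finger_force: 49.6
```

Run:
```python
from h import *
p=avg(4)
```

```text
t 16.7 cradle: face 29.6 lat 0.3 axis z 52.9 std [0.5 0.  0.2] yaw 3.26 pitch -0.74 F along -2.4 lat 0.6 z -4.3 std [0.9 0.7 0.4] op 0.308 M [0.07 0.68 0.04]
```

In the tool's units: 0.9 mm is 0.0015, 0.4 mm is 0.0007, 0.7 degrees is 0.0039.

Request:
{"api": "send_rows", "payload": {
  "rows": "0 0.0022 0 0 0 0.0007 -1;0 0.0039 0 0 0 0.0015 -1;0 0.0039 0 0 0 0.0015 -1"
}}

```text
time: 17.08
eef_pos: [0.5622, 0.149, 0.0562]
tcp_rot: [-0.028, 1.0, 0.0, 0.003]
contact_force: [-2.4, -0.6, -4.8]
opening: 0.312
finger_force: 49.4
```

Run:
```python
from h import *
p=avg(4)
```

```text
t 17.275 cradle: face 31.5 lat 0.3 axis z 53.6 std [0. 0. 0.] yaw 3.26 pitch -0.31 F along -2.4 lat -0.3 z -5.2 std [0.2 0.4 0.4] op 0.312 M [-0.11  0.57 -0.01]
```

In the tool's units: 1.5 mm is 0.0025, 1.2 mm is 0.002, 0.3 degrees is 0.0017.

Request:
{"api": "send_rows", "payload": {
  "rows": "0 0.0011 0 0 0 0.001 -1;0 0.0017 0 0 0 0.002 -1;0 0.0017 0 0 0 0.0025 -1;0 0.0017 0 0 0 0.0025 -1"
}}

```text
time: 17.77
eef_pos: [0.5623, 0.1491, 0.0551]
tcp_rot: [-0.028, 1.0, -0.0, 0.0]
contact_force: [-3.9, -1.3, -1.6]
opening: 0.307
finger_force: 49.6
```

Run:
```python
from h import *
p=avg(4)
```

```text
t 17.975 cradle: face 31.7 lat 0.5 axis z 52.4 std [0. 0. 0.] yaw 3.26 pitch -0.04 F along -3.1 lat -1.0 z -1.8 std [0.6 0.3 0.6] op 0.308 M [-0.13  0.54 -0.08]
```

In the tool's units: -11 mm is -0.0183, -1.2 mm is -0.002.

Request:
{"api": "send_rows", "payload": {
  "rows": "0 0 0 -0.002 -0.0005 0.0005 -1;0 0 0 -0.0042 -0.0005 0.0005 -1;0 0 0 -0.0067 -0.0005 0.0005 -1;0 0 0 -0.0092 -0.0005 0.0005 -1;0 0 0 -0.0117 -0.0005 0.0005 -1;0 0 0 -0.0142 -0.0005 0.0005 -1;0 0 0 -0.0167 -0.0005 0.0005 -1;0 0 0 -0.0183 -0.0005 0.0005 -1"
}}

```text
time: 18.98
eef_pos: [0.5709, 0.1496, 0.0543]
tcp_rot: [-0.029, 1.0, -0.0, -0.003]
contact_force: [-10.4, -1.2, 3.8]
opening: 0.308
finger_force: 50.0
```

Run:
```python
from h import *
p=avg(4)
```

```text
t 19.175 cradle: face 40.4 lat 0.5 axis z 51.7 std [0. 0. 0.] yaw 3.29 pitch 0.35 F along -9.8 lat 0.0 z 3.9 std [0.1 0.3 0.6] op 0.31 M [-0.12  1.47 -0.03]
```

In the tool's units: -2 mm is -0.0033, -1 mm is -0.0017, -0.4 degrees is -0.0022.

Request:
{"api": "send_rows", "payload": {
  "rows": "0 -0.0011 0 0 0 -0.0007 -1;0 -0.0022 0 0 0 -0.0012 -1;0 -0.0022 0 -0.0017 0 -0.0012 -1;0 -0.0022 0 -0.0033 0 -0.0012 -1;0 -0.0022 0 -0.0033 0 -0.0012 -1"
}}

```text
time: 19.8
eef_pos: [0.574, 0.1498, 0.0547]
tcp_rot: [-0.029, 1.0, 0.0, 0.002]
contact_force: [-5.2, -0.8, -1.0]
opening: 0.315
finger_force: 49.9
```

Run:
```python
from h import *
p=avg(4)
```

```text
t 20.0 cradle: face 43.4 lat 0.5 axis z 52.0 std [0. 0. 0.] yaw 3.28 pitch -0.24 F along -5.3 lat 0.1 z -1.3 std [0.6 0.3 0.3] op 0.312 M [-0.01  0.89  0.  ]
```

Clean sliding now: 5.3 N drag, with the stone carried by the flanks. Creep towards the stop.

In the tool's units: -2 mm is -0.0033, -1.5 mm is -0.0025.

Request:
{"api": "send_rows", "payload": {
  "rows": "0 0 0 -0.0008 0 0 -1;0 0 0 -0.0017 0 0 -1;0 0 0 -0.0025 0 0 -1;0 0 0 -0.0033 0 0 -1;0 0 0 -0.0033 0 0 -1"
}}

```text
time: 20.62
eef_pos: [0.5759, 0.1499, 0.0547]
tcp_rot: [-0.029, 1.0, 0.0, 0.002]
contact_force: [-5.5, -1.0, -1.4]
opening: 0.31
finger_force: 49.9
```

Run:
```python
from h import *
p=avg(2)
```

```text
t 20.725 cradle: face 45.3 lat 0.5 axis z 52.0 std [0. 0. 0.] yaw 3.28 pitch -0.22 F along -5.7 lat 0.1 z -1.5 std [0.  0.3 0.5] op 0.313 M [ 0.02  0.89 -0.  ]
```

In the tool's units: -1.5 mm is -0.0025, -1 mm is -0.0017.

Request:
{"api": "send_rows", "payload": {
  "rows": "0 0 0 -0.0008 0 0 -1;0 0 0 -0.0017 0 0 -1;0 0 0 -0.0025 0 0 -1;0 0 0 -0.0025 0 0 -1"
}}

```text
time: 21.22
eef_pos: [0.5774, 0.15, 0.0547]
tcp_rot: [-0.029, 1.0, 0.0, 0.002]
contact_force: [-6.2, -0.3, -0.9]
opening: 0.308
finger_force: 49.9
```

Run:
```python
from h import *
p=avg(2)
```

```text
t 21.325 cradle: face 46.8 lat 0.5 axis z 52.0 std [0. 0. 0.] yaw 3.28 pitch -0.22 F along -5.2 lat 0.4 z -1.0 std [0.4 0.1 0.1] op 0.309 M [ 0.   0.9 -0. ]
```

Request:
{"api": "send_rows", "payload": {
  "rows": "0 0 0 -0.0008 0 0 -1;0 0 0 -0.0017 0 0 -1;0 0 0 -0.0025 0 0 -1;0 0 0 -0.0025 0 0 -1"
}}

```text
time: 21.82
eef_pos: [0.5789, 0.1501, 0.0547]
tcp_rot: [-0.029, 1.0, 0.0, 0.002]
contact_force: [-3.6, -0.4, -1.5]
opening: 0.313
finger_force: 49.9
```

Run:
```python
from h import *
p=avg(2)
```

```text
t 21.925 cradle: face 48.3 lat 0.5 axis z 52.0 std [0. 0. 0.] yaw 3.28 pitch -0.22 F along -5.6 lat -0.2 z -0.7 std [0.1 0.8 0.5] op 0.311 M [-0.05  0.86 -0.03]
```

In the tool's units: -1.5 mm is -0.0025, -1 mm is -0.0017.

Request:
{"api": "send_rows", "payload": {
  "rows": "0 0 0 -0.0008 0 0 -1;0 0 0 -0.0017 0 0 -1;0 0 0 -0.0025 0 0 -1;0 0 0 -0.0025 0 0 -1"
}}

```text
time: 22.42
eef_pos: [0.5805, 0.1502, 0.0547]
tcp_rot: [-0.029, 1.0, 0.0, 0.002]
contact_force: [-5.9, 0.4, -1.7]
opening: 0.313
finger_force: 49.9
```

Run:
```python
from h import *
p=avg(2)
```

```text
t 22.525 cradle: face 49.8 lat 0.5 axis z 52.0 std [0. 0. 0.] yaw 3.28 pitch -0.23 F along -4.9 lat 0.4 z -1.2 std [0.6 0.4 0.4] op 0.313 M [-0.03  0.94 -0.03]
```

In the tool's units: -1.5 mm is -0.0025, -1 mm is -0.0017.

Request:
{"api": "send_rows", "payload": {
  "rows": "0 0 0 -0.0008 0 0 -1;0 0 0 -0.0017 0 0 -1;0 0 0 -0.0025 0 0 -1;0 0 0 -0.0025 0 0 -1"
}}

```text
time: 23.02
eef_pos: [0.5819, 0.1502, 0.0547]
tcp_rot: [-0.029, 1.0, 0.0, 0.002]
contact_force: [-5.4, -0.3, -1.2]
opening: 0.308
finger_force: 49.9
```

Run:
```python
from h import *
p=avg(2)
```

```text
t 23.125 cradle: face 51.3 lat 0.5 axis z 52.0 std [0. 0. 0.] yaw 3.28 pitch -0.23 F along -5.6 lat 0.2 z -1.4 std [0.1 0.2 0. ] op 0.312 M [-0.01  0.92 -0.  ]
```

In the tool's units: -1.5 mm is -0.0025, -1 mm is -0.0017.

Request:
{"api": "send_rows", "payload": {
  "rows": "0 0 0 -0.0008 0 0 -1;0 0 0 -0.0017 0 0 -1;0 0 0 -0.0025 0 0 -1;0 0 0 -0.0025 0 0 -1"
}}

```text
time: 23.62
eef_pos: [0.5824, 0.1503, 0.0546]
tcp_rot: [-0.029, 1.0, 0.0, 0.0]
contact_force: [-9.2, -0.4, 0.6]
opening: 0.312
finger_force: 49.9
```

Run:
```python
from h import *
p=avg(2)
```

```text
t 23.725 cradle: face 51.8 lat 0.5 axis z 52.0 std [0. 0. 0.] yaw 3.28 pitch -0.05 F along -8.9 lat 0.3 z 0.9 std [0.5 0.6 0.1] op 0.31 M [-0.06  1.32 -0.01]
```

The stop is felt at face x≈51.8 mm (force up 3.4 N). Press about 3.5 N more and hold.

In the tool's units: -1 mm is -0.0017, -0.5 mm is -0.0008.

Request:
{"api": "send_rows", "payload": {
  "rows": "0 0 0 -0.0008 0 0 -1;0 0 0 -0.0017 0 0 -1;0 0 0 -0.0017 0 0 -1;0 0 0 -0.0017 0 0 -1;0 0 0 -0.0017 0 0 -1"
}}

```text
time: 24.35
eef_pos: [0.5824, 0.1503, 0.0546]
tcp_rot: [-0.029, 1.0, 0.0, -0.001]
contact_force: [-11.3, -1.0, 2.4]
opening: 0.313
finger_force: 50.1
```

Run:
```python
from h import *
p=avg(4)
```

```text
t 24.55 cradle: face 51.8 lat 0.5 axis z 51.9 std [0. 0. 0.] yaw 3.28 pitch 0.12 F along -11.5 lat -0.4 z 3.6 std [0.6 0.3 0.3] op 0.31 M [-0.14  1.75 -0.08]
```

In the tool's units: -0.7 mm is -0.0012, -0.4 mm is -0.0007, -0.3 degrees is -0.0017.

Request:
{"api": "send_rows", "payload": {
  "rows": "0 -0.0006 0 -0.0005 0 -0.0003 -1;0 -0.0017 0 -0.0012 0 -0.0007 -1;0 -0.0017 0 -0.0012 0 -0.0007 -1;0 -0.0017 0 -0.0012 0 -0.0007 -1;0 -0.0017 0 -0.0012 0 -0.0007 -1"
}}

```text
time: 25.18
eef_pos: [0.5824, 0.1503, 0.0546]
tcp_rot: [-0.029, 1.0, 0.0, 0.001]
contact_force: [-12.9, -1.3, 3.2]
opening: 0.313
finger_force: 50.1
```

Run:
```python
from h import *
p=avg(4)
```

```text
t 25.375 cradle: face 51.8 lat 0.5 axis z 51.9 std [0. 0. 0.] yaw 3.28 pitch -0.07 F along -12.9 lat -0.2 z 3.8 std [0.3 0.3 0.2] op 0.315 M [-0.14  1.95 -0.08]
```

In the tool's units: -0.8 mm is -0.0013, -0.7 mm is -0.0012.

Request:
{"api": "send_rows", "payload": {
  "rows": "0 0 0 -0.0007 0 -0.0007 -1;0 0 0 -0.0013 0 -0.0012 -1;0 0 0 -0.0013 0 -0.0012 -1;0 0 0 -0.0013 0 -0.0012 -1;0 0 0 -0.0013 0 -0.0012 -1"
}}

```text
time: 26.0
eef_pos: [0.5824, 0.1503, 0.0546]
tcp_rot: [-0.029, 1.0, -0.0, -0.0]
contact_force: [-13.5, -0.2, 2.4]
opening: 0.313
finger_force: 50.1
```

Run:
```python
from h import *
p=avg(4)
```

```text
t 26.2 cradle: face 51.8 lat 0.5 axis z 51.9 std [0. 0. 0.] yaw 3.28 pitch 0.04 F along -13.6 lat -0.9 z 2.2 std [0.3 0.3 0.5] op 0.314 M [-0.16  2.04 -0.08]
```

Pressing 13.6 N in total, less 5–8 N drag, leaves about 5–8 N on the stop, held for well over 0.2 s with both flanks loaded. Ease off before releasing.

In the tool's units: 2 mm is 0.0033, 1.4 mm is 0.0023.

Request:
{"api": "send_rows", "payload": {
  "rows": "0 0 0 0.0012 0 0.0003 -1;0 0 0 0.0023 0 0.0007 -1;0 0 0 0.0033 0 0.001 -1;0 0 0 0.0033 0 0.001 -1"
}}

```text
time: 26.7
eef_pos: [0.5824, 0.1503, 0.0547]
tcp_rot: [-0.029, 1.0, 0.0, 0.002]
contact_force: [-8.8, -1.0, 1.1]
opening: 0.312
finger_force: 50.0
```

Run:
```python
from h import *
p=avg(3)
```

```text
t 26.85 cradle: face 51.8 lat 0.5 axis z 51.9 std [0. 0. 0.] yaw 3.28 pitch -0.28 F along -8.3 lat -0.2 z 0.0 std [0.5 0.2 0.4] op 0.312 M [-0.07  1.41 -0.03]
```

In the tool's units: 1.2 mm is 0.002, 0.6 mm is 0.001.

Request:
{"api": "send_rows", "payload": {
  "rows": "0 0 0 0.001 0 0.0003 -1;0 0 0 0.002 0 0.0007 -1;0 0 0 0.002 0 0.0007 -1;0 0 0 0.002 0 0.0007 -0.3;0 0 0 0.002 0 0.0007 -0.1;0 0 0 0.002 0 0.0007 0.1;0 0 0 0.002 0 0.0007 0.1;0 0 0 0.002 0 0.0007 0.1",
  "grip_force": 20
}}

```text
time: 27.85
eef_pos: [0.584, 0.15, 0.0554]
tcp_rot: [-0.028, 1.0, 0.0, 0.006]
contact_force: [-0.3, 0.0, 1.2]
opening: 0.551
finger_force: 0.0
```

Run:
```python
from h import *
p=avg(3)
hsv=cv2.cvtColor(p['color'],cv2.COLOR_RGB2HSV)
b=cv2.resize(p['color'][200:384,150:360,::-1],(400,350),interpolation=2)
q=shot('side'); c=q['color'][150:215,205:295,::-1]
cv2.imwrite('pics/c8.png',np.hstack([b,cv2.resize(c,(400,350),interpolation=2)]))
```

```text
t 28.0 cradle: face 53.3 lat 0.1 axis z 52.6 std [0. 0. 0.] yaw 3.26 pitch -0.71 F along -0.1 lat -0.2 z 0.2 std [0.3 0.2 0.8] op 0.55 M [ 0.   -0.01 -0.02]
```

View pics/c8.png

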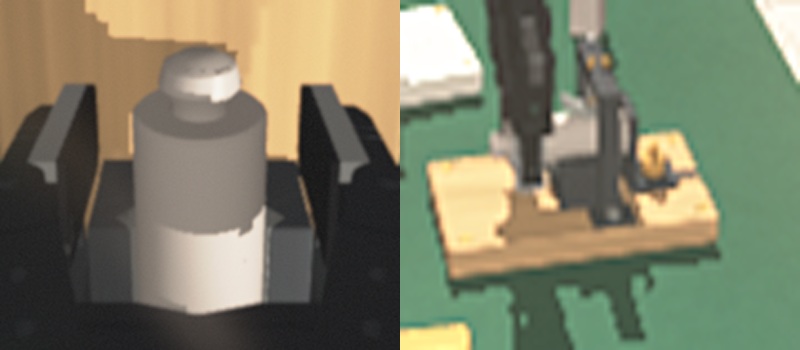

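Released: clear gaps between pads and stone at (100,200) and (305,200), and the stone sits in the V. Retreat straight up, then back.

In the tool's units: -130 mm is -0.2167, -110 mm is -0.1833.

Request:
{"api": "send_rows", "payload": {
  "rows": "0 0 0 0 0 -0.0133 0.1;0 0 0 0 0 -0.0417 0.1;0 0 0 0 0 -0.0833 0.1;0 0 0 0.0167 0 -0.1333 0.1;0 0 0 0.025 0 -0.1833 0.1;0 0 0 0.0333 0 -0.2167 0.1;0 0 0 0.0333 0 -0.2167 0.1;0 0 0 0.0333 0 -0.2167 0.1"
}}

```text
time: 29.05
eef_pos: [0.5617, 0.1487, 0.1842]
tcp_rot: [-0.028, 1.0, 0.0, 0.005]
contact_force: [0.5, -0.7, -0.5]
opening: 0.552
finger_force: 0.0
```

Run:
```python
from h import *
st(); p=shot('wrist')
cv2.imwrite('pics/w9.png',cv2.resize(p['color'][120:340,150:370,::-1],(600,600),interpolation=2))
for n,f,z in(('seated face top',.0518,.066),('shoulder top',.0518-.084,.066),('knob end',.0518-.096,.0605),('mouth',0,.048)):
    q=CO+CD*f; u=px(p,[q[0],q[1],z]); print(n,((u-[150,120])*600/220).round())
```

```text
29.05 [0.5617 0.1487 0.1842] Tx [-0.9983 -0.0569 -0.0108] F [ 0.55 -0.68 -0.53] op 0.552
seated face top [284. 519.]
shoulder top [284. 249.]
knob end [284. 200.]
mouth [284. 331.]
```

View pics/w9.png

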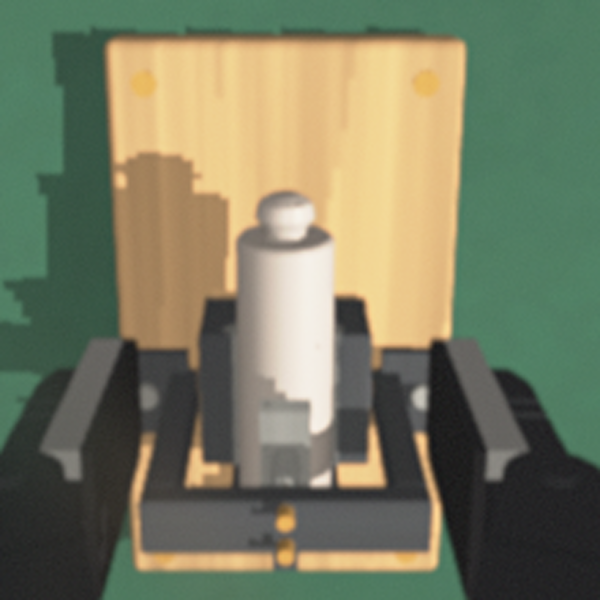

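The stone lies straight in the V under the shoe, shoulder at (285,243) against 249 predicted, and the hand is clear. Handing in.

```bash
python3 -c "
from plant import ctrl
print(ctrl.sign_off())"
```

```text
the job is handed in; nothing more can be done
None
```

The stone is seated in the V under the shoe, pressed against the back stop with roughly 5–8 N (estimated from wrist force less drag), then released with the hand clear; I handed the job in at about 29 s, and no verdict came back.

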